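# Weigh the jar from the back of the spill tray

## Task

The low screw-lid jar at the back of the spill tray is to be weighed, but the three tall bottles crowd it in: first take all three bottles out and stand them inside the empty blue-taped rectangle beside the tray. Then set the jar down in the middle of the square pan of the white balance beside the tray, and put each bottle back in the tray on the very spot where it stood at the start. Keep the jar and bottles upright, drop none of them, and leave the sample cup, the beaker and the wash bottle where they are.

Things in the scene. Friction and masses are not known exactly. Their poses are not given: they have to be found in the camera images.
- amber_mid (a point): centre, half-way up, of the round amber glass bottle (loose, 0.2 to 0.35 kg): 142 mm tall, body 50 mm in diameter up to 96 mm, then a shoulder that narrows to the neck at 112 mm; on top a narrow white screw cap 28 mm in diameter from 116 to 142 mm above the foot (45 to 71 mm above this point). The cap is the part to grasp. z is up along the bottle.
- square_mid (a point): centre, half-way up, of the square white plastic bottle (loose, 0.15 to 0.3 kg): 132 mm tall, body 44 x 44 mm (faces across its x and y) up to 94 mm, a short shoulder, and a white screw cap 32 mm in diameter from 106 to 132 mm above the foot (40 to 66 mm above this point). The cap is the part to grasp. z is up.
- broad_mid (a point): centre, half-way up, of the round clear glass bottle with the broad cap (loose, 0.2 to 0.35 kg): 132 mm tall, body 50 mm in diameter up to 94 mm, a short shoulder, and a blue screw cap 36 mm in diameter from 106 to 132 mm above the foot (40 to 66 mm above this point). The cap is the part to grasp. z is up.
- jar_mid (a point): centre, half-way up, of the low round white jar (loose, 0.1 to 0.2 kg): 48 mm tall, body 49 mm and its lid (the upper 16 mm) 52 mm in diameter. It starts in one of the two back places of the tray (those farther from the robot). z is up.
- tray: grey plastic spill tray, fixed: 200 x 200 mm outside, walls 4 mm thick and 18 mm high, floor 4 mm thick; origin on the bench under its centre, x and y along its sides, x away from the robot. The three bottles and the jar stand in it two by two, centres 60 mm apart along x and y (each 30 mm from the middle lines), about 10 mm between neighbours; which stands where changes from start to start.
- pan (a point): centre of the upper face of the white balance's pan (not the small blue scale at the back): a steel plate 180 x 180 mm, 86 mm above the bench, fixed, free at the rim; x points from the display (on the robot's side, lower than the pan) towards the back of the balance, y along the pan's edge. The balance is 205 mm wide and fixed; it stands to the left or the right of the tray.
- zone: the blue-taped rectangle on the bench: 280 mm along its x by 170 mm along its y, measured over the outside of the 15 mm wide tape, which is flat; origin at its centre on the bench. It lies on the other side of the tray from the balance and is empty at the start.
- cup_mid (a point): centre, half-way up, of the white sample cup with a lid, 72 mm in diameter at the lid, 95 mm tall, loose, in front of the tray (robot's side): to be left alone.
- beaker_mid (a point): centre, half-way up, of the small glass beaker, 54 mm in diameter, 70 mm tall, loose, in front of the tray (robot's side): to be left alone.
- washbottle_mid (a point): centre (75 mm above the bench) of the white wash bottle with a red cap and a bent spout, 66 mm in diameter, 190 mm tall with its spout, loose, behind the tray: to be left alone.
Things that resemble listed ones, but are neither listed nor needed, are in the scene too. Leave any purple look-alike of the part that bears broad_mid alone.

How it is judged:
On the way, in this order (a step that is already met when the one before it is completed fails the run):
1. all three bottles stand upright and released inside the taped rectangle, the jar still in its place (x of amber_mid in the frame of zone between -0.12 and 0.12 m and y of amber_mid in the frame of zone between -0.065 and 0.065 m and height (world z) of amber_mid below 0.077 m and angle between each of amber_mid, square_mid, broad_mid's own z axis and vertical below 0.1 rad and linear speed of each of amber, square, broad below 0.02 m/s and contact force between the fingers and amber below 0.2 N and x of square_mid in the frame of zone between -0.12 and 0.12 m and y of square_mid in the frame of zone between -0.065 and 0.065 m and height (world z) of each of square_mid, broad_mid below 0.072 m and contact force between the fingers and square below 0.2 N and x of broad_mid in the frame of zone between -0.12 and 0.12 m and y of broad_mid in the frame of zone between -0.065 and 0.065 m and contact force between the fingers and broad below 0.2 N and distance of jar_mid from where it was at the start of the episode below 0.03 m), for 0.2 s.
2. the jar stands released in the middle of the balance's pan (horizontal distance between jar_mid and pan below 0.015 m and z of jar_mid in the frame of pan between 0.018 and 0.03 m and angle between jar_mid's own z axis and vertical below 0.1 rad and linear speed of jar below 0.02 m/s and contact force between the fingers and jar below 0.2 N), for 0.2 s.
At the end, for the whole second after the job is handed in: The jar stands upright on the pan with its centre within 15 mm of the pan's centre; each of the three bottles stands upright in the tray within 15 mm of where it stood at the start; all are released and at rest (all of step 2 and distance of each of amber_mid, square_mid, broad_mid from where it was at the start of the episode below 0.015 m and angle between each of amber_mid, square_mid, broad_mid's own z axis and vertical below 0.1 rad and linear speed of each of amber, square, broad below 0.02 m/s and contact force between the fingers and amber below 0.2 N and contact force between the fingers and square below 0.2 N and contact force between the fingers and broad below 0.2 N); the robot touches nothing.
It fails at once if a bottle or the jar is tipped by more than 30 degrees (angle between any of amber_mid, square_mid, broad_mid, jar_mid's own z axis and vertical above 0.52 rad).
It fails at once if the sample cup, the beaker or the wash bottle is shifted by more than 30 mm or knocked over (distance of any of cup_mid, beaker_mid, washbottle_mid from where it was at the start of the episode above 0.03 m or angle between any of cup_mid, beaker_mid, washbottle_mid's own z axis and vertical above 0.4 rad).
It fails at once if a bottle or the jar is let fall (it moves at over 0.5 m/s, a fall of some 13 mm, without the fingers on it) ((contact force between the fingers and amber below 0.05 N and linear speed of amber above 0.5 m/s) or (contact force between the fingers and square below 0.05 N and linear speed of square above 0.5 m/s) or (contact force between the fingers and broad below 0.05 N and linear speed of broad above 0.5 m/s) or (contact force between the fingers and jar below 0.05 N and linear speed of jar above 0.5 m/s)).
It also fails if it takes over 149 s, if anything falls off the work surface, if the arm or the gripper's body presses on something with over 40 N, if the wrist force passes 120 N, or if a joint passes its speed limit or range.

## Robot

A 7-joint arm with a two-finger parallel gripper is mounted at the origin on the work surface. World frame = base frame: x ahead of the robot, y to its left, z up, the work surface at z = 0. Lengths are in m, angles in rad, forces in N, time in s.
With the tool pointing down it reaches from about 0.4 to 0.85 m from the base axis. Payload 4.5 kg.
Tool frame: the origin (TCP) lies midway between the tips of the shut fingers; the grasp point (between the pads) lies 19 mm behind it; z points along the fingers, y is the line along which they close (so a half turn about z gives the same grasp; the last joint's range is limited). The gripper opens to 88 mm and grips with 3 to 60 N. Pads are 18 mm wide; open, the fingers measure 123 mm over their backs; the gripper's body (75 mm by 187 mm) begins 45 mm behind the grasp point.
Start: joints at [1.236, 0.689, -0.195, 1.565, 0.157, 0.902, -0.215], TCP at [0.225, -0.583, 0.239] pointing down, gripper open.
Joint ranges: [-3.01, 3.01], [-0.46, 2.08], [-1.47, 1.51], [0.13, 2.56], [-1, 4.14], [0.04, 2.09], [-2.66, 2.66]. Speed limits (rad/s): [2.57, 2.57, 3.14, 3.14, 3.14, 3.14, 3.14].

## Interface

Orientations are given as a unit quaternion [x, y, z, w].
In Python, from plant import r gives the robot as it stands. The module is installed in compiled form; this text tells all that it offers.
- The arm moves only by the tool step_arm, never from a script. Its argument "series" is a list of rows, each a list of 7 numbers: the shift along the world's x, y, z in mm, then the turn, a rotation vector about the world's x, y, z in rad, then the closure, from 0 (fully open) to 1 (shut). A call has 1 to 20 rows; each row shifts and turns the commanded pose from where the row before left it; what a row does not reach is not made up. A row lasts 1/10 s, in which the tool goes at most 50 mm and 8.59 degrees, less where a joint would pass 70% of its speed; a pose out of reach is approached as far as the arm can. A call is refused whole if a number of a shift passes 50 or a number of a turn 0.15, either way. A call with a gripper value outside its range is refused whole. The fingers move at their own pace and stop on an object; "force" is the grip in N (left out, the last holds). Time passes only in rows, so rows that do not move let the fingers close. It gives the time, the measured TCP pose, the force, the opening and the grip force at its end, in the units of the state.
- r.get_state(): the state, without advancing time (a new reading comes with each control period).
- r.snapshot(name): name is "side" or "top" or "wrist"; returns (picture, depth): 420x560x3 uint8, blue, green, red; 420x560 float32, m along the optical axis (not along the pixel's ray), 0 where there is no reading.
- r.get_calibration(name): a dict with "intrinsics" (3x3 intrinsics, pixels), "dist_coeffs" ([k1, k2, p1, p2, k3] as OpenCV has them; the pictures are not rectified), "pose" (4x4, takes a point from camera to world coordinates). Camera axes: x right, y up, looking along -z (the intrinsics and any distortion apply to the point x, -y, -z); pixel columns grow to the right and rows downward; lengths in m; the calibration is good to about 2 mm. A picture is of the moment at which its call begins: read the wrist's pose just before it. get_calibration takes no time and is no camera call; for the wrist camera it gives the pose at the moment of the call.
- r.finish_job(): hands the job in; it is judged then, once.
The state is a dict: "clock": time; "q": joint angles; "qd": joint speeds; "joint_torque": joint torques, N m; "tool_pos": TCP position; "eef_rot": TCP orientation; "contact_force": force on the tool from outside, world axes, zero at the start; "moment": the same for the moment, N m; "opening": opening from 0.0 (shut) to 1.0 (fully open); "finger_force": force on a finger pad.
Only numpy, scipy, OpenCV 4.12 (cv2) and the standard library are available. Lean on these libraries where they do the work, as an engineer would, in place of code of your own. Each camera call takes 0.05 s, during which the arm holds its last target. There are 200 camera calls.

## Working session

There is one attempt and no reset: what is moved stays moved. The work goes in short steps, Python scripts to look and compute and a tool call to move; the robot and the scene stay as the last step left them, time stands still between calls to the robot, and variables do not carry over. Pictures are saved under pics/ and viewed, at most 14 in all, crops included, and the job is handed in when it is done.

Besides the shell and the picture viewer there is one more tool, called after "Call:" as name([rows], argument=value, ...), one row to a line, values as JSON. step_arm: Moves the arm, as the interface text tells. Its arguments: {"type":"object","properties":{"series":{"type":"array"},"force":{"type":"number"}},"required":["series"]}

```bash
mkdir -p pics; cat > h.py <<'E'
import numpy as np, cv2, json
from plant import r
def snap(cam,name):
    c=r.get_calibration(cam); im,d=r.snapshot(cam)
    cv2.imwrite(f'pics/{name}.png',im); np.savez(f'pics/{name}.npz',im=im,d=d,K=c['intrinsics'],D=c['dist_coeffs'],T=c['pose'])
    return im,d
def world(name,map=False):
    f=np.load(f'pics/{name}.npz'); K,D,T,d=np.array(f['K']),np.array(f['D']),f['T'],f['d']
    h,w=d.shape; u,v=np.meshgrid(np.arange(w),np.arange(h))
    n=cv2.undistortPoints(np.stack([u,v],-1).reshape(-1,1,2).astype(float),K,D).reshape(h,w,2)
    P=np.stack([n[...,0]*d,-n[...,1]*d,-d,np.ones_like(d)],-1)@T.T
    P=P[...,:3]; P[d<=0]=np.nan
    return P
def ray(name,uv,z):
    f=np.load(f'pics/{name}.npz'); T=f['T']
    n=cv2.undistortPoints(np.array(uv,float).reshape(-1,1,2),f['K'],f['D']).reshape(-1,2)
    dv=np.c_[n[:,0],-n[:,1],-np.ones(len(n))]@T[:3,:3].T; o=T[:3,3]
    return o+dv*((z-o[2])/dv[:,2])[:,None]
E
python3 - <<'E'
from h import *
for c in ('top','side'): snap(c,c+'0')
s=r.get_state(); print({k:np.round(v,3).tolist() for k,v in s.items()})
print(np.round(r.get_calibration('top')['pose'],3),np.round(r.get_calibration('side')['pose'],3))
E
```

```text
{'clock': 0.1, 'q': [1.236, 0.69, -0.195, 1.566, 0.157, 0.902, -0.215], 'qd': [-0.0, -0.001, -0.001, -0.004, -0.001, 0.001, 0.001], 'joint_torque': [-0.002, -52.851, -1.271, -15.384, -0.052, 0.002, 0.0], 'tool_pos': [0.225, -0.582, 0.238], 'eef_rot': [0.983, 0.183, -0.0, -0.001], 'contact_force': [-0.252, 0.23, 0.466], 'moment': [-0.054, 0.039, 0.001], 'finger_force': 0.0, 'opening': 0.998}
[[-0.007  0.992 -0.126  0.42 ]
 [-1.    -0.007 -0.004 -0.004]
 [-0.005  0.126  0.992  1.183]
 [ 0.     0.     0.     1.   ]] [[ 0.767  0.401 -0.501  0.19 ]
 [-0.641  0.504 -0.579 -0.48 ]
 [ 0.02   0.765  0.644  0.617]
 [ 0.     0.     0.     1.   ]]
```

View pics/top0.png

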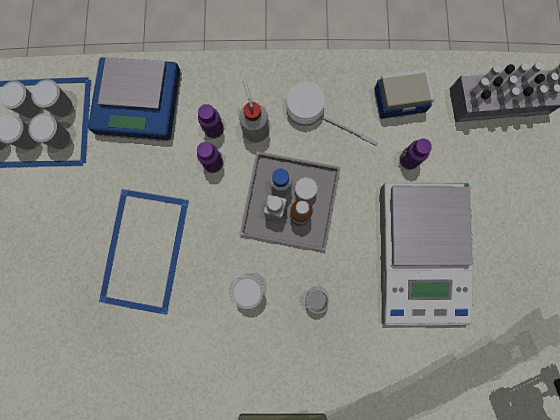

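View pics/side0.png

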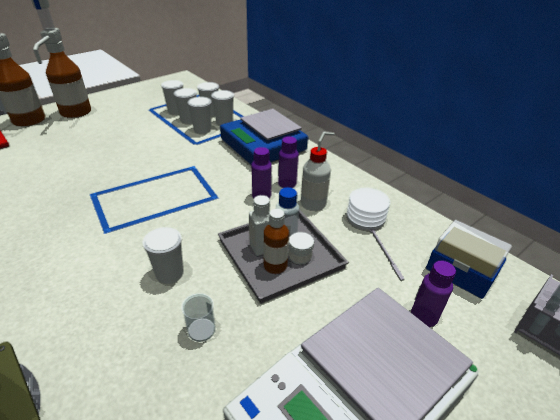

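Top view: broad (blue cap) at (281,178) back left, jar (306,188) back right, square (275,206) front left, amber (302,211) front right. The zone is at (143,251) and the white balance pan at (432,225). The purple look-alikes are at (209,120), (208,156) and (417,152). The two white-lidded round candidates are the cup (248,293) in front and the jar at (306,188); only the latter is in the tray.

```bash
cat > m.py <<'E'
from h import *
P=world('top0'); S=world('side0')
im=np.load('pics/top0.npz')['im']
zone=ray('top0',[[123,191],[187,202],[166,312],[101,301]],0.0)
print('zone corners',zone.round(3).tolist(),zone.mean(0).round(3))
tr=ray('top0',[[258,154],[339,167],[325,250],[242,236]],0.018)
print('tray',tr.round(3).tolist(),tr.mean(0).round(3))
c=tr.mean(0)
pn=ray('top0',[[391,186],[470,186],[471,265],[392,266]],0.086)
print('pan',pn.round(3).tolist(),pn.mean(0).round(3))
for nm,Q in(('top',P),('side',S)):
    m=(np.hypot(Q[...,0]-c[0],Q[...,1]-c[1])<0.09)&(Q[...,2]>0.03)
    m8=m&(Q[...,2]>0.118); n,l,st,ce=cv2.connectedComponentsWithStats(m8.astype(np.uint8))
    for i in range(1,n):
        q=Q[l==i]
        if len(q)>8: print(nm,'cap',ce[i].round(),len(q),'min',q.min(0).round(3),'max',q.max(0).round(3),'mid',((q.min(0)+q.max(0))/2).round(3), 'med',np.median(q,0).round(3))
    j=m&(Q[...,2]>0.045)&(Q[...,2]<0.056)
    n,l,st,ce=cv2.connectedComponentsWithStats(j.astype(np.uint8))
    for i in range(1,n):
        q=Q[l==i]
        if len(q)>40: print(nm,'jar',len(q),((q.min(0)+q.max(0))/2).round(3),(q.max(0)-q.min(0)).round(3))
for uv,z in (([252,112],.16),([209,113],.13),([208,150],.13),([420,147],.13),([248,292],.095),([317,300],.07)):
    print(uv,P[uv[1],uv[0]].round(3))
# tall stuff in top
B=im[200:300,560-0:]; 
E
python3 m.py; python3 -c "
import cv2
i=cv2.imread('pics/top0.png');cv2.imwrite('pics/crop0.png',cv2.resize(i[90:260,190:350],None,fx=4,fy=3.5,interpolation=2)[:,:]) "
```

```text
zone corners [[0.632, 0.386, 0.0], [0.603, 0.226, 0.0], [0.339, 0.273, 0.0], [0.364, 0.433, 0.0]] [0.485 0.33  0.   ]
tray [[0.716, 0.053, 0.018], [0.683, -0.142, 0.018], [0.484, -0.105, 0.018], [0.518, 0.091, 0.018]] [ 0.6   -0.026  0.018]
pan [[0.623, -0.251, 0.086], [0.623, -0.435, 0.086], [0.443, -0.428, 0.086], [0.443, -0.248, 0.086]] [ 0.533 -0.34   0.086]
top cap [280. 177.] 245 min [ 0.619 -0.018  0.118] max [0.656 0.017 0.141] mid [ 0.638 -0.     0.129] med [ 0.636 -0.     0.135]
top cap [274. 203.] 187 min [ 0.563 -0.002  0.118] max [0.594 0.028 0.14 ] mid [0.578 0.013 0.129] med [0.578 0.013 0.135]
top cap [301. 207.] 158 min [ 0.555 -0.06   0.119] max [ 0.584 -0.032  0.152] mid [ 0.569 -0.046  0.135] med [ 0.568 -0.045  0.145]
top jar 387 [ 0.626 -0.058  0.051] [0.052 0.051 0.01 ]
side cap [288. 196.] 270 min [ 0.617 -0.02   0.118] max [0.654 0.016 0.138] mid [ 0.636 -0.002  0.128] med [ 0.632 -0.007  0.135]
side cap [262. 204.] 236 min [ 0.562 -0.005  0.118] max [0.594 0.028 0.138] mid [0.578 0.012 0.128] med [0.574 0.007 0.135]
side cap [277. 218.] 269 min [ 0.553 -0.061  0.118] max [ 0.582 -0.034  0.148] mid [ 0.568 -0.048  0.133] med [ 0.564 -0.052  0.141]
side jar 57 [0.561 0.014 0.05 ] [0.015 0.042 0.011]
side jar 389 [ 0.626 -0.06   0.05 ] [0.053 0.052 0.009]
side jar 96 [ 0.564 -0.055  0.051] [0.041 0.034 0.011]
[252, 112] [0.777 0.059 0.15 ]
[209, 113] [0.782 0.156 0.132]
[208, 150] [0.697 0.157 0.133]
[420, 147] [ 0.702 -0.309  0.132]
[248, 292] [0.389 0.071 0.096]
[317, 300] [ 0.367 -0.085  0.006]
```

View pics/crop0.png

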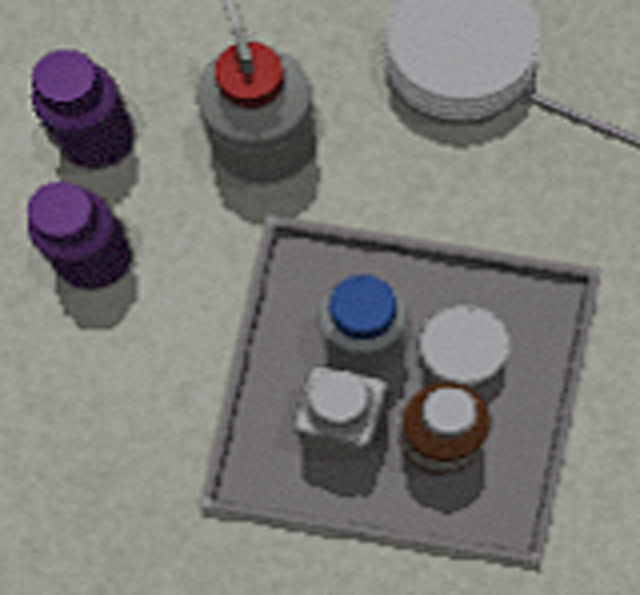

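The crop confirms it: the blue-capped broad bottle is back left in the tray and the purple ones are outside it. One gripper yaw, with the closing line on the tray diagonal at -55°, clears the neighbours for every grasp. Moving above the amber bottle.

Call:
step_arm([
  [17, 27, 0, 0, 0, 0.012, 0],
  [17, 27, 0, 0, 0, 0.012, 0],
  [17, 27, 0, 0, 0, 0.012, 0],
  [17, 27, 0, 0, 0, 0.012, 0],
  [17, 27, 0, 0, 0, 0.012, 0],
  [17, 27, 0, 0, 0, 0.012, 0],
  [17, 27, 0, 0, 0, 0.012, 0],
  [17, 27, 0, 0, 0, 0.012, 0],
  [17, 27, 0, 0, 0, 0.012, 0],
  [17, 27, 0, 0, 0, 0.012, 0],
  [17, 27, 0, 0, 0, 0.012, 0],
  [17, 27, 0, 0, 0, 0.012, 0],
  [17, 27, 0, 0, 0, 0.012, 0],
  [17, 27, 0, 0, 0, 0.012, 0],
  [17, 27, 0, 0, 0, 0.012, 0],
  [17, 27, 0, 0, 0, 0.012, 0],
  [17, 27, 0, 0, 0, 0.012, 0],
  [17, 27, 0, 0, 0, 0.012, 0],
  [17, 27, 0, 0, 0, 0.012, 0],
  [17, 22, 0, 0, 0, 0.012, 0],
], force=30)

```text
clock: 2.1
tool_pos: [0.5656, -0.046, 0.2384]
eef_rot: [0.954, 0.301, -0.0, -0.0]
contact_force: [-0.6, -0.2, -0.2]
opening: 1.0
finger_force: 0.0
```

```bash
cat > caps.py <<'E'
import sys
from h import *
n=sys.argv[1]; zs=[float(a) for a in sys.argv[2:]]
snap('wrist',n); Q=world(n)
for lo,hi in zip(zs[::2],zs[1::2]):
    m=((Q[...,2]>lo)&(Q[...,2]<hi)).astype(np.uint8)
    k,l,st,ce=cv2.connectedComponentsWithStats(m)
    for i in range(1,k):
        q=Q[l==i]
        if len(q)>150: print(lo,ce[i].round(),len(q),'mid',((q.min(0)+q.max(0))/2).round(4),'ext',(q.max(0)-q.min(0)).round(3))
print(np.round(r.get_state()['tool_pos'],4))
E
python3 caps.py w1 .128 .141 .141 .155
```

```text
0.128 [280.  76.] 2728 mid [6.369e-01 6.000e-04 1.334e-01] ext [0.037 0.038 0.01 ]
0.128 [213. 139.] 1916 mid [0.5795 0.0139 0.1332] ext [0.033 0.033 0.01 ]
0.128 [276. 187.] 173 mid [ 0.5733 -0.0415  0.1346] ext [0.02  0.022 0.013]
0.141 [277. 205.] 1375 mid [ 0.5687 -0.0453  0.1444] ext [0.029 0.028 0.007]
[ 0.5689 -0.0406  0.2386]
```

View pics/w1.png

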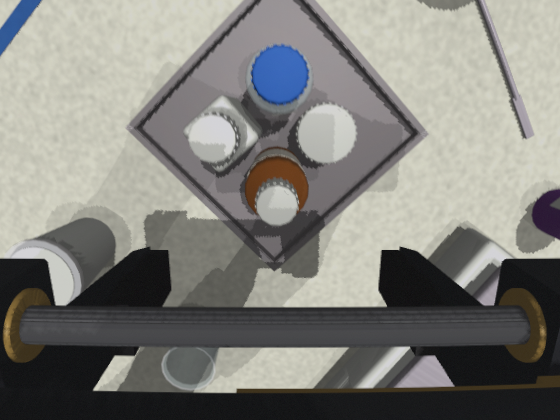

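Wrist view: amber cap (277,205), square cap (213,139) and broad cap (280,76) agree with the top view within 2 mm. Descending on amber and gripping.

Call:
step_arm([
  [0, -5, -18, 0, 0, 0, 0],
  [0, 0, -20, 0, 0, 0, 0],
  [0, 0, -20, 0, 0, 0, 0],
  [0, 0, -20, 0, 0, 0, 0],
  [0, 0, -20, 0, 0, 0, 0],
  [0, 0, -10, 0, 0, 0, 0],
  [0, 0, -10, 0, 0, 0, 0],
  [0, 0, 0, 0, 0, 0, 0],
  [0, 0, 0, 0, 0, 0, 1],
  [0, 0, 0, 0, 0, 0, 1],
  [0, 0, 0, 0, 0, 0, 1],
  [0, 0, 0, 0, 0, 0, 1],
  [0, 0, 0, 0, 0, 0, 1],
  [0, 0, 0, 0, 0, 0, 1],
  [0, 0, 0, 0, 0, 0, 1],
  [0, 0, 0, 0, 0, 0, 1],
  [0, 0, 0, 0, 0, 0, 1],
], force=30)

```text
clock: 3.85
tool_pos: [0.5651, -0.0526, 0.1207]
eef_rot: [0.954, 0.3, -0.0, -0.0]
contact_force: [-1.1, 0.8, 1.4]
opening: 0.305
finger_force: 30.0
```

Settled TCP is about 6 mm off across the pads (the previous reading was mid-overshoot). Regripping centred.

Call:
step_arm([
  [0, 0, 0, 0, 0, 0, 0.3],
  [0, 0, 0, 0, 0, 0, 0.3],
  [0, 0, 0, 0, 0, 0, 0.3],
  [0, 0, 0, 0, 0, 0, 0.3],
  [2, 3, 0, 0, 0, 0, 0.3],
  [2, 3, 0, 0, 0, 0, 0.3],
  [0, 0, 0, 0, 0, 0, 0.3],
  [0, 0, 0, 0, 0, 0, 0.3],
  [0, 0, 0, 0, 0, 0, 1],
  [0, 0, 0, 0, 0, 0, 1],
  [0, 0, 0, 0, 0, 0, 1],
  [0, 0, 0, 0, 0, 0, 1],
  [0, 0, 0, 0, 0, 0, 1],
  [0, 0, 0, 0, 0, 0, 1],
])

```text
clock: 5.25
tool_pos: [0.5692, -0.0469, 0.1207]
eef_rot: [0.954, 0.3, -0.0, -0.0]
contact_force: [-0.5, 0.3, 0.2]
opening: 0.306
finger_force: 30.0
```

Call:
step_arm([
  [0, 0, 5, 0, 0, 0, 1],
  [0, 0, 10, 0, 0, 0, 1],
  [0, 0, 20, 0, 0, 0, 1],
  [0, 0, 25, 0, 0, 0, 1],
  [0, 0, 25, 0, 0, 0, 1],
  [0, 0, 25, 0, 0, 0, 1],
  [0, 0, 25, 0, 0, 0, 1],
  [0, 0, 15, 0, 0, 0, 1],
  [0, 0, 5, 0, 0, 0, 1],
  [0, 0, 0, 0, 0, 0, 1],
  [0, 0, 0, 0, 0, 0, 1],
])

```text
clock: 6.35
tool_pos: [0.5686, -0.0471, 0.275]
eef_rot: [0.954, 0.3, -0.001, -0.0]
contact_force: [-0.0, -0.5, -1.9]
opening: 0.312
finger_force: 30.0
```

Call:
step_arm([
  [0, 8, 0, 0, 0, 0, 1],
  [0, 15, 0, 0, 0, 0, 1],
  [0, 25, 0, 0, 0, 0, 1],
  [0, 30, 0, 0, 0, 0, 1],
  [-1, 30, 0, 0, 0, 0, 1],
  [-1, 30, 0, 0, 0, 0, 1],
  [-1, 30, 0, 0, 0, 0, 1],
  [-1, 30, 0, 0, 0, 0, 1],
  [-1, 30, 0, 0, 0, 0, 1],
  [-1, 30, 0, 0, 0, 0, 1],
  [0, 30, 0, 0, 0, 0, 1],
  [0, 30, 0, 0, 0, 0, 1],
  [0, 25, 0, 0, 0, 0, 1],
  [0, 15, 0, 0, 0, 0, 1],
  [0, 5, 0, 0, 0, 0, 1],
  [0, 0, 0, 0, 0, 0, 1],
  [0, 0, 0, 0, 0, 0, 1],
])

```text
clock: 8.05
tool_pos: [0.5637, 0.3142, 0.2755]
eef_rot: [0.954, 0.299, -0.0, 0.001]
contact_force: [-0.1, -0.4, -3.0]
opening: 0.311
finger_force: 30.0
```

Call:
step_arm([
  [0, 0, -8, 0, 0, 0, 1],
  [0, 0, -15, 0, 0, 0, 1],
  [0, 0, -25, 0, 0, 0, 1],
  [0, 0, -25, 0, 0, 0, 1],
  [0, 0, -25, 0, 0, 0, 1],
  [0, 0, -25, 0, 0, 0, 1],
  [0, 0, -15, 0, 0, 0, 1],
  [0, 0, -10, 0, 0, 0, 1],
  [0, 0, -5, 0, 0, 0, 1],
  [0, 0, -2, 0, 0, 0, 1],
  [0, 0, 0, 0, 0, 0, 1],
  [0, 0, 0, 0, 0, 0, 1],
  [0, 0, 0, 0, 0, 0, 1],
])

```text
clock: 9.35
tool_pos: [0.5638, 0.3163, 0.1215]
eef_rot: [0.954, 0.3, 0.001, -0.0]
contact_force: [-0.6, 0.7, -3.1]
opening: 0.31
finger_force: 30.0
```

Call:
step_arm([
  [0, 0, -2, 0, 0, 0, 1],
  [0, 0, -1, 0, 0, 0, 1],
  [0, 0, -1, 0, 0, 0, 1],
  [0, 0, -0.5, 0, 0, 0, 1],
  [0, 0, 0, 0, 0, 0, 1],
  [0, 0, 0, 0, 0, 0, 1],
])

```text
clock: 9.95
tool_pos: [0.5636, 0.3163, 0.1167]
eef_rot: [0.954, 0.3, 0.0, -0.0]
contact_force: [-1.2, -0.1, 2.3]
opening: 0.311
finger_force: 30.0
```

Call:
step_arm([
  [0, 0, 0, 0, 0, 0, 0.4],
  [0, 0, 0, 0, 0, 0, 0],
  [0, 0, 0, 0, 0, 0, 0],
  [0, 0, 0, 0, 0, 0, 0],
  [0, 0, 5, 0, 0, 0, 0],
  [0, 0, 15, 0, 0, 0, 0],
  [0, 0, 30, 0, 0, 0, 0],
  [0, 0, 30, 0, 0, 0, 0],
  [0, 0, 10, 0, 0, 0, 0],
  [3, -23, 0, 0, 0, 0, 0],
  [3, -40, 0, 0, 0, 0, 0],
  [3, -40, 0, 0, 0, 0, 0],
  [3, -40, 0, 0, 0, 0, 0],
  [3, -40, 0, 0, 0, 0, 0],
  [0, -40, 0, 0, 0, 0, 0],
  [0, -40, 0, 0, 0, 0, 0],
  [0, -30, 0, 0, 0, 0, 0],
  [0, -10, 0, 0, 0, 0, 0],
  [0, 0, 0, 0, 0, 0, 0],
])

```text
clock: 11.85
tool_pos: [0.5783, 0.0117, 0.2063]
eef_rot: [0.954, 0.298, -0.0, 0.0]
contact_force: [0.1, 0.9, 0.2]
opening: 0.999
finger_force: 0.0
```

Call:
step_arm([
  [0, 0, -10, 0, 0, 0, 0],
  [0, 0, -20, 0, 0, 0, 0],
  [0, 0, -25, 0, 0, 0, 0],
  [0, 0, -20, 0, 0, 0, 0],
  [0, 0, -14, 0, 0, 0, 0],
  [0, 0, -5, 0, 0, 0, 0],
  [0, 0, 0, 0, 0, 0, 0],
  [0, 0, 0, 0, 0, 0, 0],
  [0, 0, 0, 0, 0, 0, 0],
])

```text
clock: 12.75
tool_pos: [0.579, 0.0132, 0.1132]
eef_rot: [0.954, 0.3, 0.001, 0.0]
contact_force: [-0.1, 0.1, 0.4]
opening: 1.002
finger_force: 0.0
```

Well centred on the square bottle's cap. Gripping and lifting.

Call:
step_arm([
  [0, 0, 0, 0, 0, 0, 1],
  [0, 0, 0, 0, 0, 0, 1],
  [0, 0, 0, 0, 0, 0, 1],
  [0, 0, 0, 0, 0, 0, 1],
  [0, 0, 0, 0, 0, 0, 1],
  [0, 0, 0, 0, 0, 0, 1],
  [0, 0, 0, 0, 0, 0, 1],
  [0, 0, 0, 0, 0, 0, 1],
  [0, 0, 0, 0, 0, 0, 1],
])

```text
clock: 13.65
tool_pos: [0.5784, 0.0129, 0.1122]
eef_rot: [0.954, 0.3, 0.0, 0.0]
contact_force: [0.3, -0.3, 0.6]
opening: 0.353
finger_force: 30.0
```

Call:
step_arm([
  [0, 0, 5, 0, 0, 0, 1],
  [0, 0, 10, 0, 0, 0, 1],
  [0, 0, 20, 0, 0, 0, 1],
  [0, 0, 25, 0, 0, 0, 1],
  [0, 0, 25, 0, 0, 0, 1],
  [0, 0, 25, 0, 0, 0, 1],
  [0, 0, 25, 0, 0, 0, 1],
  [0, 0, 15, 0, 0, 0, 1],
  [0, 0, 5, 0, 0, 0, 1],
  [0, 0, 0, 0, 0, 0, 1],
  [0, 0, 0, 0, 0, 0, 1],
])

```text
clock: 14.75
tool_pos: [0.5776, 0.0129, 0.2665]
eef_rot: [0.954, 0.3, -0.001, -0.0]
contact_force: [0.1, -0.4, -2.9]
opening: 0.355
finger_force: 30.0
```

Call:
step_arm([
  [-3, 8, 0, 0, 0, 0, 1],
  [-5, 15, 0, 0, 0, 0, 1],
  [-8, 25, 0, 0, 0, 0, 1],
  [-8, 29, 0, 0, 0, 0, 1],
  [-8, 29, 0, 0, 0, 0, 1],
  [-8, 29, 0, 0, 0, 0, 1],
  [-8, 29, 0, 0, 0, 0, 1],
  [-8, 29, 0, 0, 0, 0, 1],
  [-8, 29, 0, 0, 0, 0, 1],
  [-8, 29, 0, 0, 0, 0, 1],
  [-8, 29, 0, 0, 0, 0, 1],
  [-8, 22, 0, 0, 0, 0, 1],
  [-4, 12, 0, 0, 0, 0, 1],
  [-1, 3, 0, 0, 0, 0, 1],
  [0, 0, 0, 0, 0, 0, 1],
  [0, 0, 0, 0, 0, 0, 1],
])

```text
clock: 16.35
tool_pos: [0.486, 0.3282, 0.2671]
eef_rot: [0.954, 0.299, -0.0, 0.001]
contact_force: [0.0, -0.8, -2.6]
opening: 0.356
finger_force: 30.0
```

Call:
step_arm([
  [0, 0, -8, 0, 0, 0, 1],
  [0, 0, -15, 0, 0, 0, 1],
  [0, 0, -25, 0, 0, 0, 1],
  [0, 0, -25, 0, 0, 0, 1],
  [0, 0, -25, 0, 0, 0, 1],
  [0, 0, -25, 0, 0, 0, 1],
  [0, 0, -15, 0, 0, 0, 1],
  [0, 0, -10, 0, 0, 0, 1],
  [0, 0, -5, 0, 0, 0, 1],
  [0, 0, -3, 0, 0, 0, 1],
  [0, 0, -1, 0, 0, 0, 1],
  [0, 0, -1, 0, 0, 0, 1],
  [0, 0, 0, 0, 0, 0, 1],
  [0, 0, 0, 0, 0, 0, 1],
])

```text
clock: 17.75
tool_pos: [0.4855, 0.3302, 0.1096]
eef_rot: [0.954, 0.3, 0.0, -0.0]
contact_force: [-0.1, -0.4, -3.2]
opening: 0.356
finger_force: 30.0
```

Call:
step_arm([
  [0, 0, -1, 0, 0, 0, 1],
  [0, 0, -1, 0, 0, 0, 1],
  [0, 0, 0, 0, 0, 0, 1],
  [0, 0, 0, 0, 0, 0, 1],
  [0, 0, 0, 0, 0, 0, 1],
])

```text
clock: 18.25
tool_pos: [0.4858, 0.3303, 0.1082]
eef_rot: [0.954, 0.3, 0.001, -0.0]
contact_force: [-1.2, -1.2, 5.3]
opening: 0.354
finger_force: 30.0
```

Call:
step_arm([
  [0, 0, 0, 0, 0, 0, 0.4],
  [0, 0, 0, 0, 0, 0, 0],
  [0, 0, 0, 0, 0, 0, 0],
  [0, 0, 0, 0, 0, 0, 0],
  [0, 0, 5, 0, 0, 0, 0],
  [0, 0, 15, 0, 0, 0, 0],
  [0, 0, 30, 0, 0, 0, 0],
  [0, 0, 30, 0, 0, 0, 0],
  [0, 0, 20, 0, 0, 0, 0],
  [9, -20, 0, 0, 0, 0, 0],
  [18, -40, 0, 0, 0, 0, 0],
  [18, -40, 0, 0, 0, 0, 0],
  [18, -40, 0, 0, 0, 0, 0],
  [18, -40, 0, 0, 0, 0, 0],
  [18, -40, 0, 0, 0, 0, 0],
  [18, -40, 0, 0, 0, 0, 0],
  [18, -40, 0, 0, 0, 0, 0],
  [13, -25, 0, 0, 0, 0, 0],
  [4, -5, 0, 0, 0, 0, 0],
  [0, 0, 0, 0, 0, 0, 0],
])

```text
clock: 20.25
tool_pos: [0.6375, -0.0005, 0.2072]
eef_rot: [0.954, 0.299, 0.0, -0.0]
contact_force: [0.9, 0.3, -0.3]
opening: 1.0
finger_force: 0.0
```

Call:
step_arm([
  [0, 0, -10, 0, 0, 0, 0],
  [0, 0, -20, 0, 0, 0, 0],
  [0, 0, -25, 0, 0, 0, 0],
  [0, 0, -20, 0, 0, 0, 0],
  [0, 0, -14, 0, 0, 0, 0],
  [0, 0, -7, 0, 0, 0, 0],
  [0, 0, 0, 0, 0, 0, 0],
  [0, 0, 0, 0, 0, 0, 0],
  [0, 0, 0, 0, 0, 0, 0],
])

```text
clock: 21.15
tool_pos: [0.6381, 0.0002, 0.1123]
eef_rot: [0.954, 0.3, 0.001, 0.0]
contact_force: [0.2, 0.1, 0.9]
opening: 0.999
finger_force: 0.0
```

Call:
step_arm([
  [0, 0, 0, 0, 0, 0, 1],
  [0, 0, 0, 0, 0, 0, 1],
  [0, 0, 0, 0, 0, 0, 1],
  [0, 0, 0, 0, 0, 0, 1],
  [0, 0, 0, 0, 0, 0, 1],
  [0, 0, 0, 0, 0, 0, 1],
  [0, 0, 0, 0, 0, 0, 1],
  [0, 0, 0, 0, 0, 0, 1],
  [0, 0, 0, 0, 0, 0, 1],
])

```text
clock: 22.05
tool_pos: [0.6373, 0.0, 0.1112]
eef_rot: [0.954, 0.3, -0.0, 0.0]
contact_force: [-0.6, 0.2, -0.2]
opening: 0.399
finger_force: 30.0
```

Call:
step_arm([
  [0, 0, 5, 0, 0, 0, 1],
  [0, 0, 10, 0, 0, 0, 1],
  [0, 0, 20, 0, 0, 0, 1],
  [0, 0, 25, 0, 0, 0, 1],
  [0, 0, 25, 0, 0, 0, 1],
  [0, 0, 25, 0, 0, 0, 1],
  [0, 0, 25, 0, 0, 0, 1],
  [0, 0, 15, 0, 0, 0, 1],
  [0, 0, 5, 0, 0, 0, 1],
  [0, 0, 0, 0, 0, 0, 1],
  [0, 0, 0, 0, 0, 0, 1],
])

```text
clock: 23.15
tool_pos: [0.6366, -0.0001, 0.2653]
eef_rot: [0.954, 0.3, -0.001, -0.0]
contact_force: [-0.6, -0.9, -2.9]
opening: 0.398
finger_force: 30.0
```

Call:
step_arm([
  [-6, 8, 0, 0, 0, 0, 1],
  [-10, 15, 0, 0, 0, 0, 1],
  [-17, 25, 0, 0, 0, 0, 1],
  [-18, 27, 0, 0, 0, 0, 1],
  [-18, 27, 0, 0, 0, 0, 1],
  [-18, 27, 0, 0, 0, 0, 1],
  [-18, 27, 0, 0, 0, 0, 1],
  [-18, 27, 0, 0, 0, 0, 1],
  [-18, 27, 0, 0, 0, 0, 1],
  [-18, 27, 0, 0, 0, 0, 1],
  [-18, 27, 0, 0, 0, 0, 1],
  [-18, 27, 0, 0, 0, 0, 1],
  [-18, 27, 0, 0, 0, 0, 1],
  [-12, 17, 0, 0, 0, 0, 1],
  [-6, 9, 0, 0, 0, 0, 1],
  [0, 0, 0, 0, 0, 0, 1],
  [0, 0, 0, 0, 0, 0, 1],
  [0, 0, 0, 0, 0, 0, 1],
])

```text
clock: 24.95
tool_pos: [0.4074, 0.3423, 0.266]
eef_rot: [0.954, 0.298, -0.0, 0.001]
contact_force: [-0.0, 0.1, -4.1]
opening: 0.398
finger_force: 30.0
```

Call:
step_arm([
  [0, 0, -8, 0, 0, 0, 1],
  [0, 0, -15, 0, 0, 0, 1],
  [0, 0, -25, 0, 0, 0, 1],
  [0, 0, -25, 0, 0, 0, 1],
  [0, 0, -25, 0, 0, 0, 1],
  [0, 0, -25, 0, 0, 0, 1],
  [0, 0, -15, 0, 0, 0, 1],
  [0, 0, -10, 0, 0, 0, 1],
  [0, 0, -5, 0, 0, 0, 1],
  [0, 0, -3, 0, 0, 0, 1],
  [0, 0, -1, 0, 0, 0, 1],
  [0, 0, -1, 0, 0, 0, 1],
  [0, 0, 0, 0, 0, 0, 1],
  [0, 0, 0, 0, 0, 0, 1],
])

```text
clock: 26.35
tool_pos: [0.4065, 0.3442, 0.1086]
eef_rot: [0.954, 0.3, 0.0, -0.0]
contact_force: [0.3, -0.3, -2.9]
opening: 0.401
finger_force: 30.0
```

Call:
step_arm([
  [0, 0, -1, 0, 0, 0, 1],
  [0, 0, -1, 0, 0, 0, 1],
  [0, 0, 0, 0, 0, 0, 1],
  [0, 0, 0, 0, 0, 0, 1],
  [0, 0, 0, 0, 0, 0, 1],
])

```text
clock: 26.85
tool_pos: [0.4067, 0.3443, 0.1071]
eef_rot: [0.954, 0.3, 0.001, -0.0]
contact_force: [-1.3, -0.4, 5.1]
opening: 0.401
finger_force: 30.0
```

Call:
step_arm([
  [0, 0, 0, 0, 0, 0, 0.4],
  [0, 0, 0, 0, 0, 0, 0],
  [0, 0, 0, 0, 0, 0, 0],
  [0, 0, 0, 0, 0, 0, 0],
  [0, 0, 5, 0, 0, 0, 0],
  [0, 0, 15, 0, 0, 0, 0],
  [0, 0, 30, 0, 0, 0, 0],
  [0, 0, 30, 0, 0, 0, 0],
  [0, 0, 20, 0, 0, 0, 0],
])

```text
clock: 27.75
tool_pos: [0.4067, 0.3445, 0.2084]
eef_rot: [0.954, 0.3, 0.001, -0.001]
contact_force: [-0.2, 0.7, -0.6]
opening: 0.999
finger_force: 0.0
```

Call:
step_arm([
  [10, -19, 0, 0, 0, 0, 0],
  [20, -37, 0, 0, 0, 0, 0],
  [20, -37, 0, 0, 0, 0, 0],
  [20, -37, 0, 0, 0, 0, 0],
  [20, -37, 0, 0, 0, 0, 0],
  [20, -37, 0, 0, 0, 0, 0],
  [20, -37, 0, 0, 0, 0, 0],
  [20, -37, 0, 0, 0, 0, 0],
  [20, -37, 0, 0, 0, 0, 0],
  [20, -37, 0, 0, 0, 0, 0],
  [20, -37, 0, 0, 0, 0, 0],
  [10, -14, 0, 0, 0, 0, 0],
  [0, 0, 0, 0, 0, 0, 0],
  [0, 0, 0, 0, 0, 0, 0],
  [0, 0, 0, 0, 0, 0, 0],
  [0, 0, 0, 0, 0, 0, 0],
])

```text
clock: 29.35
tool_pos: [0.6258, -0.0569, 0.2065]
eef_rot: [0.954, 0.301, -0.0, -0.0]
contact_force: [0.0, 0.2, 0.3]
opening: 0.999
finger_force: 0.0
```

```bash
python3 caps.py w2 .03 .07; python3 - <<'E'
from h import *
snap('top','top1'); P=world('top1')
m=(P[...,2]>0.1)&(P[...,2]<.16)&(P[...,1]>.22)&(P[...,0]<.65)
k,l,st,ce=cv2.connectedComponentsWithStats(m.astype(np.uint8))
for i in range(1,k):
    q=P[l==i]
    if len(q)>60: print(ce[i].round(),len(q),((q.min(0)+q.max(0))/2).round(4),q.max(0)[2].round(3))
E
```

```text
0.03 [440.  11.] 2192 mid [ 0.8141 -0.0751  0.0451] ext [0.044 0.063 0.03 ]
0.03 [277. 189.] 3220 mid [ 0.6266 -0.0581  0.0457] ext [0.053 0.053 0.017]
0.03 [546. 254.] 269 mid [ 0.7165 -0.2982  0.0419] ext [0.023 0.018 0.024]
0.03 [391. 369.] 2211 mid [ 0.5398 -0.2493  0.0469] ext [0.091 0.027 0.034]
0.03 [150. 385.] 461 mid [ 0.3806 -0.0741  0.0402] ext [0.029 0.038 0.02 ]
[ 0.6259 -0.0572  0.2065]
[138. 213.] 307 [0.5627 0.3146 0.1228] 0.146
[129. 247.] 230 [0.4861 0.3289 0.1183] 0.137
[122. 284.] 292 [0.4065 0.3415 0.1179] 0.136
```

View pics/top1.png

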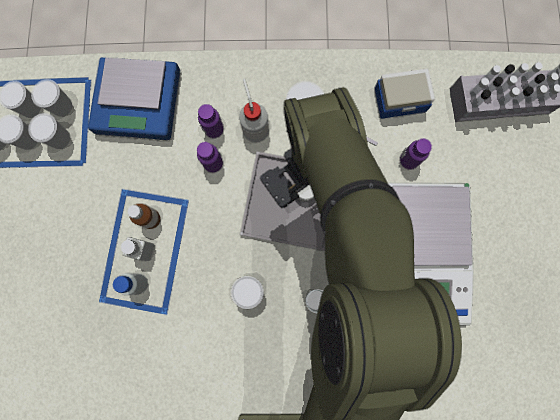

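All three bottles stand inside the tape, at (147,215), (133,247) and (125,284). The jar is still in its place. Descending onto its lid.

Call:
step_arm([
  [0.5, -1.5, -10, 0, 0, 0, 0],
  [0, 0, -20, 0, 0, 0, 0],
  [0, 0, -30, 0, 0, 0, 0],
  [0, 0, -30, 0, 0, 0, 0],
  [0, 0, -30, 0, 0, 0, 0],
  [0, 0, -25, 0, 0, 0, 0],
  [0, 0, -20, 0, 0, 0, 0],
  [0, 0, -10, 0, 0, 0, 0],
  [0, 0, -2, 0, 0, 0, 0],
  [0, 0, 0, 0, 0, 0, 0],
  [0, 0, 0, 0, 0, 0, 0],
  [0, 0, 0, 0, 0, 0, 1],
  [0, 0, 0, 0, 0, 0, 1],
  [0, 0, 0, 0, 0, 0, 1],
  [0, 0, 0, 0, 0, 0, 1],
  [0, 0, 0, 0, 0, 0, 1],
  [0, 0, 0, 0, 0, 0, 1],
  [0, 0, 0, 0, 0, 0, 1],
  [0, 0, 0, 0, 0, 0, 1],
], force=25)

```text
clock: 31.35
tool_pos: [0.6268, -0.0604, 0.0293]
eef_rot: [0.954, 0.3, 0.0, 0.0]
contact_force: [-0.4, -0.5, 1.5]
opening: 0.581
finger_force: 25.0
```

Call:
step_arm([
  [0, 0, 5, 0, 0, 0, 1],
  [0, 0, 10, 0, 0, 0, 1],
  [0, 0, 20, 0, 0, 0, 1],
  [0, 0, 25, 0, 0, 0, 1],
  [0, 0, 25, 0, 0, 0, 1],
  [0, 0, 25, 0, 0, 0, 1],
  [0, 0, 25, 0, 0, 0, 1],
  [0, 0, 10, 0, 0, 0, 1],
  [0, 0, 5, 0, 0, 0, 1],
  [0, 0, 0, 0, 0, 0, 1],
  [0, 0, 0, 0, 0, 0, 1],
])

```text
clock: 32.45
tool_pos: [0.6261, -0.0605, 0.1781]
eef_rot: [0.954, 0.3, -0.001, -0.0]
contact_force: [0.9, -0.4, -1.7]
opening: 0.579
finger_force: 25.0
```

```bash
python3 - <<'E'
from h import *
P=world('top0'); im=np.load('pics/top0.npz')['im']
m=((P[...,2]>.078)&(P[...,2]<.094)&(P[...,0]>.40)&(P[...,0]<.68)&(P[...,1]<-.2)&(P[...,1]>-.48)).astype(np.uint8)
k,l,st,ce=cv2.connectedComponentsWithStats(m); i=1+st[1:,4].argmax(); q=P[l==i]
print(st[i],np.median(q[:,2]),cv2.minAreaRect(q[:,:2].astype(np.float32)),np.percentile(q,[1,99],axis=0))
cv2.imwrite('pics/pan.png',cv2.resize(im[175:335,375:485],None,fx=3.6,fy=3.6,interpolation=2))
E
```

```text
[ 392  186   80   80 6157] 0.08639276272325325 ((0.5328426957130432, -0.34148916602134705), (0.1807490438222885, 0.17887833714485168), 88.90219116210938) [[ 0.44504349 -0.42848953  0.08125324]
 [ 0.62022552 -0.25274336  0.09121718]]
```

View pics/pan.png

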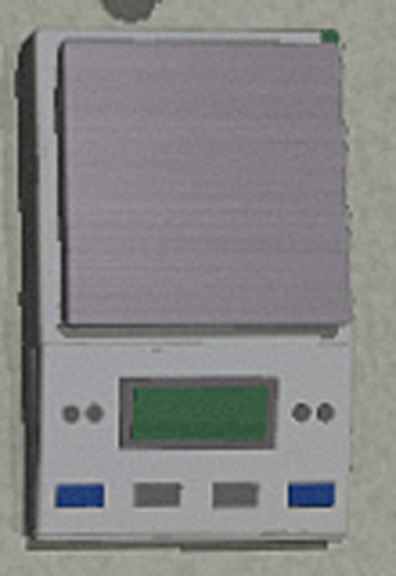

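The crop shows the pan's full outline, and the fit puts its centre at (0.533, -0.341). Carrying the jar there.

Call:
step_arm([
  [-3, -8, 0, 0, 0, 0, 1],
  [-5, -15, 0, 0, 0, 0, 1],
  [-8, -25, 0, 0, 0, 0, 1],
  [-9, -27, 0, 0, 0, 0, 1],
  [-9, -27, 0, 0, 0, 0, 1],
  [-9, -27, 0, 0, 0, 0, 1],
  [-9, -27, 0, 0, 0, 0, 1],
  [-9, -27, 0, 0, 0, 0, 1],
  [-9, -27, 0, 0, 0, 0, 1],
  [-9, -27, 0, 0, 0, 0, 1],
  [-8, -24, 0, 0, 0, 0, 1],
  [-5, -14, 0, 0, 0, 0, 1],
  [-2, -6, 0, 0, 0, 0, 1],
  [0, 0, 0, 0, 0, 0, 1],
  [0, 0, 0, 0, 0, 0, 1],
  [0, 0, 0, 0, 0, 0, 1],
])

```text
clock: 34.05
tool_pos: [0.5337, -0.3396, 0.1793]
eef_rot: [0.954, 0.301, 0.0, -0.0]
contact_force: [-0.3, -0.3, -1.1]
opening: 0.582
finger_force: 25.0
```

Call:
step_arm([
  [0, 0, -10, 0, 0, 0, 1],
  [0, 0, -20, 0, 0, 0, 1],
  [0, 0, -20, 0, 0, 0, 1],
  [0, 0, -10, 0, 0, 0, 1],
  [0, 0, -4, 0, 0, 0, 1],
  [0, 0, 0, 0, 0, 0, 1],
  [0, 0, 0, 0, 0, 0, 1],
  [0, 0, 0, 0, 0, 0, 1],
])

```text
clock: 34.85
tool_pos: [0.5335, -0.3418, 0.1161]
eef_rot: [0.954, 0.3, 0.001, 0.001]
contact_force: [0.7, -0.4, -1.3]
opening: 0.582
finger_force: 25.0
```

Call:
step_arm([
  [0, 0, -2, 0, 0, 0, 1],
  [0, 0, -1, 0, 0, 0, 1],
  [0, 0, -1, 0, 0, 0, 1],
  [0, 0, -0.5, 0, 0, 0, 1],
  [0, 0, 0, 0, 0, 0, 1],
  [0, 0, 0, 0, 0, 0, 1],
])

```text
clock: 35.45
tool_pos: [0.5328, -0.3416, 0.1113]
eef_rot: [0.954, 0.3, 0.0, 0.0]
contact_force: [-1.5, 0.8, 5.2]
opening: 0.581
finger_force: 25.0
```

Call:
step_arm([
  [0, 0, 0, 0, 0, 0, 0.3],
  [0, 0, 0, 0, 0, 0, 0],
  [0, 0, 0, 0, 0, 0, 0],
  [0, 0, 0, 0, 0, 0, 0],
  [0, 0, 0, 0, 0, 0, 0],
  [0, 0, 5, 0, 0, 0, 0],
  [0, 0, 15, 0, 0, 0, 0],
  [0, 0, 30, 0, 0, 0, 0],
  [0, 0, 30, 0, 0, 0, 0],
  [0, 0, 30, 0, 0, 0, 0],
  [0, 0, 10, 0, 0, 0, 0],
  [0, 0, 0, 0, 0, 0, 0],
  [0, 0, 0, 0, 0, 0, 0],
], force=30)

```text
clock: 36.75
tool_pos: [0.5322, -0.3413, 0.23]
eef_rot: [0.954, 0.3, -0.001, -0.0]
contact_force: [-0.3, -0.5, 0.6]
opening: 1.003
finger_force: 0.0
```

```bash
python3 caps.py w3 .11 .15 .078 .094
```

```text
0.11 [275. 204.] 4832 mid [ 0.5335 -0.3405  0.1231] ext [0.053 0.053 0.026]
0.078 [379.   8.] 357 mid [ 0.6901 -0.3244  0.086 ] ext [0.021 0.032 0.016]
0.078 [275. 174.] 44734 mid [ 0.5346 -0.3398  0.0878] ext [0.181 0.182 0.012]
[ 0.5319 -0.3411  0.2294]
```

View pics/w3.png

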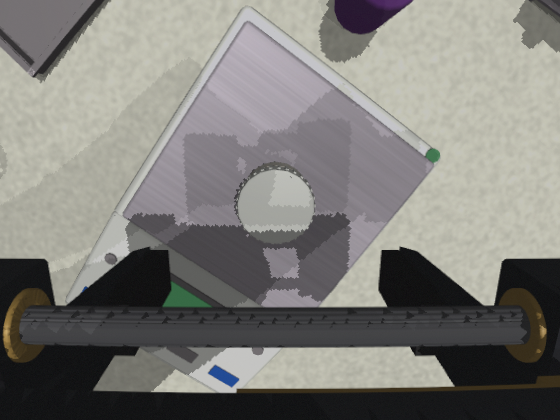

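The jar, at (275,204), stands upright within about 2 mm of the pan's centre. Now the bottles go back, the broad one first.

Call:
step_arm([
  [-3, 15, 0, 0, 0, 0, 0],
  [-7, 30, 0, 0, 0, 0, 0],
  [-7, 40, 0, 0, 0, 0, 0],
  [-7, 40, 0, 0, 0, 0, 0],
  [-7, 40, 0, 0, 0, 0, 0],
  [-7, 40, 0, 0, 0, 0, 0],
  [-7, 40, 0, 0, 0, 0, 0],
  [-7, 40, 0, 0, 0, 0, 0],
  [-7, 40, 0, 0, 0, 0, 0],
  [-7, 40, 0, 0, 0, 0, 0],
  [-7, 40, 0, 0, 0, 0, 0],
  [-7, 40, 0, 0, 0, 0, 0],
  [-7, 40, 0, 0, 0, 0, 0],
  [-7, 40, 0, 0, 0, 0, 0],
  [-7, 40, 0, 0, 0, 0, 0],
  [-7, 40, 0, 0, 0, 0, 0],
  [-7, 40, 0, 0, 0, 0, 0],
  [-7, 30, 0, 0, 0, 0, 0],
  [-3, 10, 0, 0, 0, 0, 0],
  [0, 0, 0, 0, 0, 0, 0],
])

```text
clock: 38.8
tool_pos: [0.4067, 0.3441, 0.2297]
eef_rot: [0.954, 0.301, -0.001, 0.0]
contact_force: [-0.2, -0.9, 0.3]
opening: 1.001
finger_force: 0.0
```

Call:
step_arm([
  [0, 0, 0, 0, 0, 0, 0],
  [0, 0, 0, 0, 0, 0, 0],
  [0, 0, 0, 0, 0, 0, 0],
])

```text
clock: 39.1
tool_pos: [0.4086, 0.3417, 0.2307]
eef_rot: [0.954, 0.298, -0.0, 0.001]
contact_force: [-0.3, -0.0, 0.8]
opening: 0.996
finger_force: 0.0
```

Call:
step_arm([
  [0, 0, -13, 0, 0, 0, 0],
  [0, 0, -25, 0, 0, 0, 0],
  [0, 0, -30, 0, 0, 0, 0],
  [0, 0, -25, 0, 0, 0, 0],
  [0, 0, -20, 0, 0, 0, 0],
  [0, 0, -9, 0, 0, 0, 0],
  [0, 0, 0, 0, 0, 0, 0],
  [0, 0, 0, 0, 0, 0, 0],
  [0, 0, 0, 0, 0, 0, 1],
  [0, 0, 0, 0, 0, 0, 1],
  [0, 0, 0, 0, 0, 0, 1],
  [0, 0, 0, 0, 0, 0, 1],
  [0, 0, 0, 0, 0, 0, 1],
  [0, 0, 0, 0, 0, 0, 1],
  [0, 0, 0, 0, 0, 0, 1],
  [0, 0, 0, 0, 0, 0, 1],
  [0, 0, 0, 0, 0, 0, 1],
])

```text
clock: 40.8
tool_pos: [0.4077, 0.3437, 0.1087]
eef_rot: [0.954, 0.3, -0.0, -0.0]
contact_force: [0.2, 1.1, -0.4]
opening: 0.402
finger_force: 30.0
```

Call:
step_arm([
  [0, 0, 5, 0, 0, 0, 1],
  [0, 0, 10, 0, 0, 0, 1],
  [0, 0, 20, 0, 0, 0, 1],
  [0, 0, 25, 0, 0, 0, 1],
  [0, 0, 25, 0, 0, 0, 1],
  [0, 0, 25, 0, 0, 0, 1],
  [0, 0, 25, 0, 0, 0, 1],
  [0, 0, 20, 0, 0, 0, 1],
  [0, 0, 5, 0, 0, 0, 1],
  [0, 0, 0, 0, 0, 0, 1],
  [0, 0, 0, 0, 0, 0, 1],
])

```text
clock: 41.9
tool_pos: [0.4073, 0.3427, 0.2678]
eef_rot: [0.954, 0.3, -0.001, 0.001]
contact_force: [-0.7, 0.2, -2.7]
opening: 0.399
finger_force: 30.0
```

Call:
step_arm([
  [6, -8, 0, 0, 0, 0, 1],
  [10, -15, 0, 0, 0, 0, 1],
  [17, -25, 0, 0, 0, 0, 1],
  [18, -27, 0, 0, 0, 0, 1],
  [18, -27, 0, 0, 0, 0, 1],
  [18, -27, 0, 0, 0, 0, 1],
  [18, -27, 0, 0, 0, 0, 1],
  [18, -27, 0, 0, 0, 0, 1],
  [18, -27, 0, 0, 0, 0, 1],
  [18, -27, 0, 0, 0, 0, 1],
  [18, -27, 0, 0, 0, 0, 1],
  [18, -27, 0, 0, 0, 0, 1],
  [18, -27, 0, 0, 0, 0, 1],
  [12, -17, 0, 0, 0, 0, 1],
  [5, -9, 0, 0, 0, 0, 1],
  [0, 0, 0, 0, 0, 0, 1],
  [0, 0, 0, 0, 0, 0, 1],
  [0, 0, 0, 0, 0, 0, 1],
])

```text
clock: 43.7
tool_pos: [0.637, 0.0016, 0.2687]
eef_rot: [0.954, 0.301, -0.0, -0.001]
contact_force: [0.6, -0.1, -3.1]
opening: 0.397
finger_force: 30.0
```

Call:
step_arm([
  [0, 0, -8, 0, 0, 0, 1],
  [0, 0, -15, 0, 0, 0, 1],
  [0, 0, -25, 0, 0, 0, 1],
  [0, 0, -25, 0, 0, 0, 1],
  [0, 0, -25, 0, 0, 0, 1],
  [0, 0, -25, 0, 0, 0, 1],
  [0, 0, -15, 0, 0, 0, 1],
  [0, 0, -10, 0, 0, 0, 1],
  [0, 0, -5, 0, 0, 0, 1],
  [0, 0, -1, 0, 0, 0, 1],
  [0, 0, 0, 0, 0, 0, 1],
  [0, 0, 0, 0, 0, 0, 1],
  [0, 0, 0, 0, 0, 0, 1],
])

```text
clock: 45.0
tool_pos: [0.6383, -0.0005, 0.1155]
eef_rot: [0.954, 0.3, 0.001, 0.0]
contact_force: [0.0, -0.6, -3.4]
opening: 0.404
finger_force: 30.0
```

Call:
step_arm([
  [0, 0, -1.5, 0, 0, 0, 1],
  [0, 0, -1, 0, 0, 0, 1],
  [0, 0, -1, 0, 0, 0, 1],
  [0, 0, 0, 0, 0, 0, 1],
  [0, 0, 0, 0, 0, 0, 1],
  [0, 0, 0, 0, 0, 0, 1],
])

```text
clock: 45.6
tool_pos: [0.6386, -0.0001, 0.1128]
eef_rot: [0.954, 0.3, 0.001, 0.0]
contact_force: [-1.6, -0.3, 6.3]
opening: 0.397
finger_force: 30.0
```

Call:
step_arm([
  [0, 0, 0, 0, 0, 0, 0.4],
  [0, 0, 0, 0, 0, 0, 0],
  [0, 0, 0, 0, 0, 0, 0],
  [0, 0, 0, 0, 0, 0, 0],
  [0, 0, 5, 0, 0, 0, 0],
  [0, 0, 15, 0, 0, 0, 0],
  [0, 0, 30, 0, 0, 0, 0],
  [0, 0, 30, 0, 0, 0, 0],
  [0, 0, 20, 0, 0, 0, 0],
])

```text
clock: 46.5
tool_pos: [0.639, -0.0003, 0.2148]
eef_rot: [0.954, 0.3, 0.002, 0.0]
contact_force: [0.7, -0.2, 0.3]
opening: 1.002
finger_force: 0.0
```

Call:
step_arm([
  [-9, 20, 0, 0, 0, 0, 0],
  [-18, 40, 0, 0, 0, 0, 0],
  [-18, 40, 0, 0, 0, 0, 0],
  [-18, 40, 0, 0, 0, 0, 0],
  [-18, 40, 0, 0, 0, 0, 0],
  [-18, 40, 0, 0, 0, 0, 0],
  [-18, 40, 0, 0, 0, 0, 0],
  [-18, 40, 0, 0, 0, 0, 0],
  [-12, 25, 0, 0, 0, 0, 0],
  [-5.5, 6, 0, 0, 0, 0, 0],
  [0, 0, 0, 0, 0, 0, 0],
  [0, 0, 0, 0, 0, 0, 0],
  [0, 0, 0, 0, 0, 0, 0],
  [0, 0, 0, 0, 0, 0, 0],
])

```text
clock: 47.9
tool_pos: [0.4865, 0.3287, 0.2113]
eef_rot: [0.954, 0.298, 0.0, 0.001]
contact_force: [0.0, -0.5, 0.4]
opening: 1.001
finger_force: 0.0
```

Call:
step_arm([
  [0, 0, -10, 0, 0, 0, 0],
  [0, 0, -20, 0, 0, 0, 0],
  [0, 0, -25, 0, 0, 0, 0],
  [0, 0, -25, 0, 0, 0, 0],
  [0, 0, -15, 0, 0, 0, 0],
  [0, 0, -8, 0, 0, 0, 0],
  [0, 0, 0, 0, 0, 0, 0],
  [0, 0, 0, 0, 0, 0, 0],
  [0, 0, 0, 0, 0, 0, 1],
  [0, 0, 0, 0, 0, 0, 1],
  [0, 0, 0, 0, 0, 0, 1],
  [0, 0, 0, 0, 0, 0, 1],
  [0, 0, 0, 0, 0, 0, 1],
  [0, 0, 0, 0, 0, 0, 1],
  [0, 0, 0, 0, 0, 0, 1],
  [0, 0, 0, 0, 0, 0, 1],
  [0, 0, 0, 0, 0, 0, 1],
])

```text
clock: 49.6
tool_pos: [0.4854, 0.3303, 0.1082]
eef_rot: [0.954, 0.3, 0.0, 0.0]
contact_force: [-0.1, -0.6, -0.1]
opening: 0.359
finger_force: 30.0
```

Call:
step_arm([
  [0, 0, 5, 0, 0, 0, 1],
  [0, 0, 10, 0, 0, 0, 1],
  [0, 0, 20, 0, 0, 0, 1],
  [0, 0, 25, 0, 0, 0, 1],
  [0, 0, 25, 0, 0, 0, 1],
  [0, 0, 25, 0, 0, 0, 1],
  [0, 0, 25, 0, 0, 0, 1],
  [0, 0, 20, 0, 0, 0, 1],
  [0, 0, 5, 0, 0, 0, 1],
  [0, 0, 0, 0, 0, 0, 1],
  [0, 0, 0, 0, 0, 0, 1],
])

```text
clock: 50.7
tool_pos: [0.4847, 0.3299, 0.2673]
eef_rot: [0.954, 0.3, -0.001, 0.0]
contact_force: [-0.1, 0.4, -3.6]
opening: 0.349
finger_force: 30.0
```

Call:
step_arm([
  [3, -8, 0, 0, 0, 0, 1],
  [5, -15, 0, 0, 0, 0, 1],
  [8, -25, 0, 0, 0, 0, 1],
  [8, -29, 0, 0, 0, 0, 1],
  [8, -29, 0, 0, 0, 0, 1],
  [8, -29, 0, 0, 0, 0, 1],
  [8, -29, 0, 0, 0, 0, 1],
  [8, -29, 0, 0, 0, 0, 1],
  [8, -29, 0, 0, 0, 0, 1],
  [8, -29, 0, 0, 0, 0, 1],
  [8, -29, 0, 0, 0, 0, 1],
  [8, -22, 0, 0, 0, 0, 1],
  [4, -12, 0, 0, 0, 0, 1],
  [1, -3.5, 0, 0, 0, 0, 1],
  [0, 0, 0, 0, 0, 0, 1],
  [0, 0, 0, 0, 0, 0, 1],
  [0, 0, 0, 0, 0, 0, 1],
  [0, 0, 0, 0, 0, 0, 1],
])

```text
clock: 52.5
tool_pos: [0.5781, 0.0142, 0.2683]
eef_rot: [0.954, 0.301, 0.0, -0.0]
contact_force: [-1.1, -0.1, -2.8]
opening: 0.355
finger_force: 30.0
```

Call:
step_arm([
  [0, 0, -8, 0, 0, 0, 1],
  [0, 0, -15, 0, 0, 0, 1],
  [0, 0, -25, 0, 0, 0, 1],
  [0, 0, -25, 0, 0, 0, 1],
  [0, 0, -25, 0, 0, 0, 1],
  [0, 0, -25, 0, 0, 0, 1],
  [0, 0, -15, 0, 0, 0, 1],
  [0, 0, -10, 0, 0, 0, 1],
  [0, 0, -5, 0, 0, 0, 1],
  [0, 0, -1, 0, 0, 0, 1],
  [0, 0, 0, 0, 0, 0, 1],
  [0, 0, 0, 0, 0, 0, 1],
  [0, 0, 0, 0, 0, 0, 1],
])

```text
clock: 53.8
tool_pos: [0.5788, 0.013, 0.115]
eef_rot: [0.954, 0.3, 0.001, 0.0]
contact_force: [0.5, 0.1, -2.6]
opening: 0.353
finger_force: 30.0
```

Call:
step_arm([
  [0, 0, -1.5, 0, 0, 0, 1],
  [0, 0, -1, 0, 0, 0, 1],
  [0, 0, -1, 0, 0, 0, 1],
  [0, 0, 0, 0, 0, 0, 1],
  [0, 0, 0, 0, 0, 0, 1],
  [0, 0, 0, 0, 0, 0, 1],
])

```text
clock: 54.4
tool_pos: [0.579, 0.013, 0.1121]
eef_rot: [0.954, 0.3, 0.001, 0.0]
contact_force: [-2.4, -0.2, 8.6]
opening: 0.353
finger_force: 30.0
```

Call:
step_arm([
  [0, 0, 0, 0, 0, 0, 0.4],
  [0, 0, 0, 0, 0, 0, 0],
  [0, 0, 0, 0, 0, 0, 0],
  [0, 0, 0, 0, 0, 0, 0],
  [0, 0, 5, 0, 0, 0, 0],
  [0, 0, 15, 0, 0, 0, 0],
  [0, 0, 30, 0, 0, 0, 0],
  [0, 0, 30, 0, 0, 0, 0],
  [0, 0, 20, 0, 0, 0, 0],
])

```text
clock: 55.3
tool_pos: [0.579, 0.0132, 0.213]
eef_rot: [0.954, 0.3, 0.001, 0.0]
contact_force: [-0.2, 0.5, -0.0]
opening: 1.003
finger_force: 0.0
```

Call:
step_arm([
  [-1, 15, 0, 0, 0, 0, 0],
  [-2, 35, 0, 0, 0, 0, 0],
  [-2, 40, 0, 0, 0, 0, 0],
  [-2, 40, 0, 0, 0, 0, 0],
  [-2, 40, 0, 0, 0, 0, 0],
  [-2, 40, 0, 0, 0, 0, 0],
  [-2, 40, 0, 0, 0, 0, 0],
  [-2, 33, 0, 0, 0, 0, 0],
  [0, 15, 0, 0, 0, 0, 0],
  [0, 5, 0, 0, 0, 0, 0],
  [0, 0, 0, 0, 0, 0, 0],
  [0, 0, 0, 0, 0, 0, 0],
  [0, 0, 0, 0, 0, 0, 0],
  [0, 0, 0, 0, 0, 0, 0],
])

```text
clock: 56.7
tool_pos: [0.5639, 0.3144, 0.2109]
eef_rot: [0.954, 0.299, 0.0, 0.0]
contact_force: [0.5, 0.0, -0.3]
opening: 1.003
finger_force: 0.0
```

Call:
step_arm([
  [0, 0, -10, 0, 0, 0, 0],
  [0, 0, -20, 0, 0, 0, 0],
  [0, 0, -25, 0, 0, 0, 0],
  [0, 0, -20, 0, 0, 0, 0],
  [0, 0, -13, 0, 0, 0, 0],
  [0, 0, -7, 0, 0, 0, 0],
  [0, 0, 0, 0, 0, 0, 0],
  [0, 0, 0, 0, 0, 0, 0],
  [0, 0, 0, 0, 0, 0, 1],
  [0, 0, 0, 0, 0, 0, 1],
  [0, 0, 0, 0, 0, 0, 1],
  [0, 0, 0, 0, 0, 0, 1],
  [0, 0, 0, 0, 0, 0, 1],
  [0, 0, 0, 0, 0, 0, 1],
  [0, 0, 0, 0, 0, 0, 1],
  [0, 0, 0, 0, 0, 0, 1],
  [0, 0, 0, 0, 0, 0, 1],
])

```text
clock: 58.4
tool_pos: [0.5632, 0.3162, 0.1157]
eef_rot: [0.954, 0.3, -0.0, -0.0]
contact_force: [0.2, -0.2, -0.2]
opening: 0.31
finger_force: 30.0
```

Call:
step_arm([
  [0, 0, 5, 0, 0, 0, 1],
  [0, 0, 10, 0, 0, 0, 1],
  [0, 0, 20, 0, 0, 0, 1],
  [0, 0, 25, 0, 0, 0, 1],
  [0, 0, 25, 0, 0, 0, 1],
  [0, 0, 25, 0, 0, 0, 1],
  [0, 0, 25, 0, 0, 0, 1],
  [0, 0, 20, 0, 0, 0, 1],
  [0, 0, 5, 0, 0, 0, 1],
  [0, 0, 0, 0, 0, 0, 1],
  [0, 0, 0, 0, 0, 0, 1],
])

```text
clock: 59.5
tool_pos: [0.5627, 0.3154, 0.2747]
eef_rot: [0.954, 0.3, -0.001, 0.0]
contact_force: [-0.5, -0.3, -2.9]
opening: 0.309
finger_force: 30.0
```

Call:
step_arm([
  [0, -8, 0, 0, 0, 0, 1],
  [0, -15, 0, 0, 0, 0, 1],
  [0, -25, 0, 0, 0, 0, 1],
  [0, -30, 0, 0, 0, 0, 1],
  [1, -30, 0, 0, 0, 0, 1],
  [1, -30, 0, 0, 0, 0, 1],
  [1, -30, 0, 0, 0, 0, 1],
  [1, -30, 0, 0, 0, 0, 1],
  [1, -30, 0, 0, 0, 0, 1],
  [0, -30, 0, 0, 0, 0, 1],
  [0, -30, 0, 0, 0, 0, 1],
  [0, -30, 0, 0, 0, 0, 1],
  [0, -25, 0, 0, 0, 0, 1],
  [0, -15, 0, 0, 0, 0, 1],
  [0, -5, 0, 0, 0, 0, 1],
  [0, 0, 0, 0, 0, 0, 1],
  [0, 0, 0, 0, 0, 0, 1],
  [0, 0, 0, 0, 0, 0, 1],
  [0, 0, 0, 0, 0, 0, 1],
])

```text
clock: 61.4
tool_pos: [0.5684, -0.0456, 0.2758]
eef_rot: [0.954, 0.301, 0.0, -0.0]
contact_force: [0.4, -0.3, -2.8]
opening: 0.308
finger_force: 30.0
```

Call:
step_arm([
  [0, 0, -8, 0, 0, 0, 1],
  [0, 0, -15, 0, 0, 0, 1],
  [0, 0, -25, 0, 0, 0, 1],
  [0, 0, -25, 0, 0, 0, 1],
  [0, 0, -25, 0, 0, 0, 1],
  [0, 0, -25, 0, 0, 0, 1],
  [0, 0, -15, 0, 0, 0, 1],
  [0, 0, -10, 0, 0, 0, 1],
  [0, 0, -5, 0, 0, 0, 1],
  [0, 0, -1, 0, 0, 0, 1],
  [0, 0, 0, 0, 0, 0, 1],
  [0, 0, 0, 0, 0, 0, 1],
  [0, 0, 0, 0, 0, 0, 1],
])

```text
clock: 62.7
tool_pos: [0.5688, -0.047, 0.1224]
eef_rot: [0.954, 0.3, 0.001, 0.0]
contact_force: [0.8, 0.5, -2.3]
opening: 0.308
finger_force: 30.0
```

Call:
step_arm([
  [0, 0, -1.5, 0, 0, 0, 1],
  [0, 0, -1, 0, 0, 0, 1],
  [0, 0, -0.5, 0, 0, 0, 1],
  [0, 0, 0, 0, 0, 0, 1],
  [0, 0, 0, 0, 0, 0, 1],
  [0, 0, 0, 0, 0, 0, 1],
])

```text
clock: 63.3
tool_pos: [0.5688, -0.0468, 0.1196]
eef_rot: [0.954, 0.3, 0.001, 0.0]
contact_force: [-1.1, -0.6, 6.5]
opening: 0.312
finger_force: 30.0
```

Down. Releasing, rising, and backing off to the left so the cameras have a clear view.

Call:
step_arm([
  [0, 0, 0, 0, 0, 0, 0.4],
  [0, 0, 0, 0, 0, 0, 0],
  [0, 0, 0, 0, 0, 0, 0],
  [0, 0, 0, 0, 0, 0, 0],
  [0, 0, 5, 0, 0, 0, 0],
  [0, 0, 15, 0, 0, 0, 0],
  [0, 0, 30, 0, 0, 0, 0],
  [0, 0, 30, 0, 0, 0, 0],
  [0, 0, 30, 0, 0, 0, 0],
  [0, 0, 10, 0, 0, 0, 0],
  [0, 0, 0, 0, 0, 0, 0],
])

```text
clock: 64.4
tool_pos: [0.5692, -0.047, 0.2401]
eef_rot: [0.954, 0.3, 0.002, 0.001]
contact_force: [0.0, -0.4, -1.1]
opening: 0.999
finger_force: 0.0
```

Call:
step_arm([
  [0, 20, 0, 0, 0, 0, 0],
  [-5, 40, 0, 0, 0, 0, 0],
  [-5, 40, 0, 0, 0, 0, 0],
  [-5, 40, 0, 0, 0, 0, 0],
  [-5, 40, 0, 0, 0, 0, 0],
  [-10, 40, 0, 0, 0, 0, 0],
  [-10, 40, 0, 0, 0, 0, 0],
  [-10, 40, 0, 0, 0, 0, 0],
  [-10, 40, 0, 0, 0, 0, 0],
  [-10, 40, 0, 0, 0, 0, 0],
  [-5, 20, 0, 0, 0, 0, 0],
  [0, 0, 0, 0, 0, 0, 0],
  [0, 0, 0, 0, 0, 0, 0],
  [0, 0, 0, 0, 0, 0, 0],
])

```text
clock: 65.8
tool_pos: [0.494, 0.3504, 0.2378]
eef_rot: [0.954, 0.298, -0.001, 0.001]
contact_force: [-0.5, -0.4, -0.9]
opening: 0.999
finger_force: 0.0
```

```bash
sed -e "s/top0/top2/g;s/side0/side2/g" m.py > m2.py; (echo "from h import *; snap('top','top2'); snap('side','side2')"; sed -n '2,$p' m2.py | sed "s/^c=tr.mean(0)/c=np.array([.6,-.026,0])/") > m3.py; python3 m3.py | grep -E 'cap|^\['; python3 - <<'E'
from h import *
P=world('top2'); m=(P[...,2]>.115)&(P[...,2]<.15)&(np.hypot(P[...,0]-.533,P[...,1]+.341)<.08); q=P[m]; print('jar',len(q),(q.min(0)+q.max(0))/2)
E
```

```text
top cap [280. 177.] 242 min [ 0.619 -0.018  0.118] max [0.656 0.017 0.141] mid [ 0.638 -0.     0.13 ] med [ 0.636 -0.     0.135]
top cap [274. 203.] 189 min [ 0.563 -0.002  0.121] max [0.597 0.028 0.14 ] mid [0.58  0.013 0.13 ] med [0.579 0.013 0.135]
top cap [302. 207.] 156 min [ 0.554 -0.06   0.123] max [ 0.582 -0.032  0.149] mid [ 0.568 -0.046  0.136] med [ 0.568 -0.047  0.146]
side cap [288. 196.] 269 min [ 0.617 -0.02   0.118] max [0.653 0.017 0.138] mid [ 0.635 -0.002  0.128] med [ 0.631 -0.006  0.135]
side cap [262. 204.] 237 min [ 0.562 -0.004  0.118] max [0.594 0.028 0.138] mid [0.578 0.012 0.128] med [0.575 0.007 0.135]
side cap [276. 218.] 271 min [ 0.553 -0.062  0.118] max [ 0.58  -0.034  0.148] mid [ 0.567 -0.048  0.133] med [ 0.563 -0.052  0.142]
[252, 112] [0.777 0.059 0.15 ]
[209, 113] [0.782 0.156 0.134]
[208, 150] [0.698 0.157 0.131]
[420, 147] [ 0.701 -0.309  0.134]
[248, 292] [0.389 0.071 0.097]
[317, 300] [ 0.366 -0.086  0.001]
jar 486 [ 0.53338606 -0.34204913  0.12970805]
```

View pics/top2.png

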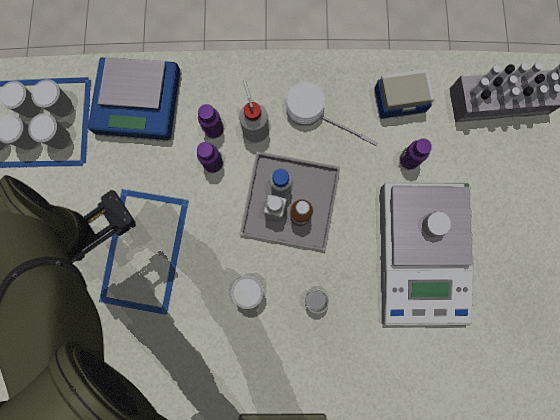

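The picture shows the bottles back at (281,178), (275,206) and (302,211), within 2 mm of their starts. The jar is centred on the pan at (437,223), the cup, beaker and wash bottle have not moved, and the arm is clear. Handing in.

```bash
python3 -c "
from plant import r
print(r.finish_job())"
```

```text
the job is handed in; nothing more can be done
None
```

The job is handed in (the hand-in gave no verdict): by the last camera check the jar stands within about 2 mm of the pan's centre, all three bottles are back within about 2 mm of their starting spots, and the cup, beaker and wash bottle have not moved.

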